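# Load the warm-air glassware dryer and set its heat slider

## Task

Dry the washed lab pieces: first slide the dryer's heat slider fully back to its off end, then slide the clear cover fully open, put every washed piece from the grey draining board into the trough, and slide the cover fully shut. Only when the cover is shut, slide the heat slider up level with the brass marker clip beside its track; leave the heat off all the time the cover is open, and leave the amber jar and the white bottle standing where they are.

Things in the scene. Friction and masses are not known exactly. Their poses are not given: they have to be found in the camera images.
- dryer: White low warm-air dryer, fixed, 302 mm (x) by 452 mm (y), 85 mm high. Origin on the bench under it (it spans x -145..157, y -226..226 mm). Own axes: x away from the robot, y left along both slide tracks, z up; turned by up to 0.1 rad. Right half: trough with sliding clear cover; left half: flat deck the cover slides over; front: 70 mm control strip with the heat slider.
- trough (a point): Centre of the trough's inner floor, 15 mm above the bench; axes as the dryer's. Inner size 220 mm (x) by 210 mm (y), 70 mm deep to the rim (85 mm above the bench); walls 12 mm. It takes all pieces; nothing may stick up above the rim or the cover cannot pass.
- cover (a joint): Sliding clear cover, in m: 0 = fully shut over the trough, 0.215 = fully open over the deck (moves along the dryer's +y, to the left). Friction about 2.5 N; stays where it is left; never lifts off. May start up to 10 mm ajar.
- cover_grip (a point): Top centre of the grey bar handle on the cover. The bar is 80 mm along the dryer's x, 20 mm thick along y, and stands 34 mm above the cover plate (8 mm thick, its top 95 mm above the bench): the bar's top is 129 mm above the bench. Pinch it across y from above.
- heat (a joint): Heat slider on the control strip, in m: 0 = off (right end of its track, hard stop), 0.120 = full heat (left end), moves along the dryer's +y. Friction about 2 N; stays where it is left. Starts somewhere well above off.
- heat_top (a point): Top centre of the heat slider's black grip: a block 28 mm (dryer x) by 20 mm (dryer y) by 40 mm tall, its top 126 mm above the bench. Pinch it across y from above.
- clip: Small brass marker clip, 14 mm (x) by 6 mm (y) by 8 mm high, fixed on the control strip between the slider's track and the cover, clear of both; origin centre of its underside, axes as the dryer's. It marks the wanted heat: the slider is set when its grip's centre is level with the clip's centre along the dryer's y, 45 to 110 mm from the off end.
- board: Grey draining board fixed on the bench, 360 mm (x) by 330 mm (y), flat top 5 mm above the bench; origin on the bench under its centre. The washed pieces start on it.
- adapter: Washed piece: frosted glass tube adapter lying flat, a 110 mm run along its x (tube 20 mm thick, 24 mm collars at the ends), with a side arm at x = +25 mm pointing to its +y, 55 mm long. Origin: underside, middle of the run; tube axis 12 mm up. Grip across y near x = -10 mm. 90 g. May be absent.
- beaker: Washed piece: small glass beaker standing upright, 56 mm across, 55 mm tall, 3 mm wall; origin centre of its underside. Can be gripped across from above by its outside, any direction. 90 g. May be absent.
- funnel: Washed piece: steel powder funnel standing mouth down: rim 68 mm across at the bottom, 30 mm high cone, then a stem about 19 mm thick up to 62 mm. Origin centre of its underside, z up the stem. Grip the stem. 120 g. May be absent.
- boss: Washed piece: aluminium boss head, block 50 mm (x) by 34 mm (y) by 34 mm, with a thumbscrew at its +x end to x = 45 mm. Origin centre of the block's underside. Grip across y. 200 g. May be absent.
- clamp: Washed piece: steel lab clamp lying flat along its x, 135 mm long (x -65..70 mm): 12 mm rod from x -60 to 20 mm with its axis 11 mm up, 22 mm end knob at x = -58 mm, 32 mm wide block at x 21..43 mm, black jaws beyond. Origin on the underside. Grip the rod across y near x = 5 mm. 160 g. May be absent.
- spatula: Washed piece: wide spatula lying flat along its x, 131 mm long: black handle x -65..25 mm, 16 mm wide, 14 mm high; steel blade 32 mm wide beyond it. Origin on the underside. Grip the handle across y near x = 0. 80 g. May be absent.
- jar: Bystander: amber glass jar, 64 mm across, 100 mm tall, beyond the draining board. Leave it standing where it is. Origin centre of its underside.
- wash_bottle: Bystander: white bottle with a red cap, 68 mm across, 150 mm tall, beyond the draining board. Leave it standing where it is. Origin centre of its underside.
Things that resemble listed ones, but are neither listed nor needed, are in the scene too. Of the things like the spatula, leave any that is blue, brown or red; of the rest the larger one is meant.

How it is judged (in metres and radians):
On the way, in this order (a step that is already met when the one before it is completed fails the run):
1. the heat slider is fully at its off end (within 5 mm) (value of joint heat below 0.005 m), for 0.2 s.
2. with the heat off, the cover is slid fully open (beyond 195 of 215 mm) (value of joint heat below 0.005 m and value of joint cover above 0.195 m), for 0.2 s.
3. every washed piece is in the trough, with the cover open (x of adapter in the frame of trough between -0.112 and 0.112 m and y of adapter in the frame of trough between -0.107 and 0.107 m and z of adapter in the frame of trough between -0.01 and 0.062 m and x of beaker in the frame of trough between -0.112 and 0.112 m and y of beaker in the frame of trough between -0.107 and 0.107 m and z of beaker in the frame of trough between -0.01 and 0.062 m and x of funnel in the frame of trough between -0.112 and 0.112 m and y of funnel in the frame of trough between -0.107 and 0.107 m and z of funnel in the frame of trough between -0.01 and 0.062 m and x of boss in the frame of trough between -0.112 and 0.112 m and y of boss in the frame of trough between -0.107 and 0.107 m and z of boss in the frame of trough between -0.01 and 0.062 m and x of clamp in the frame of trough between -0.112 and 0.112 m and y of clamp in the frame of trough between -0.107 and 0.107 m and z of clamp in the frame of trough between -0.01 and 0.062 m and x of spatula in the frame of trough between -0.112 and 0.112 m and y of spatula in the frame of trough between -0.107 and 0.107 m and z of spatula in the frame of trough between -0.01 and 0.062 m and value of joint cover above 0.15 m), for 0.2 s.
4. the cover is fully shut (within 7 mm) over the loaded trough, the heat still off (x of adapter in the frame of trough between -0.112 and 0.112 m and y of adapter in the frame of trough between -0.107 and 0.107 m and z of adapter in the frame of trough between -0.01 and 0.062 m and x of beaker in the frame of trough between -0.112 and 0.112 m and y of beaker in the frame of trough between -0.107 and 0.107 m and z of beaker in the frame of trough between -0.01 and 0.062 m and x of funnel in the frame of trough between -0.112 and 0.112 m and y of funnel in the frame of trough between -0.107 and 0.107 m and z of funnel in the frame of trough between -0.01 and 0.062 m and x of boss in the frame of trough between -0.112 and 0.112 m and y of boss in the frame of trough between -0.107 and 0.107 m and z of boss in the frame of trough between -0.01 and 0.062 m and x of clamp in the frame of trough between -0.112 and 0.112 m and y of clamp in the frame of trough between -0.107 and 0.107 m and z of clamp in the frame of trough between -0.01 and 0.062 m and x of spatula in the frame of trough between -0.112 and 0.112 m and y of spatula in the frame of trough between -0.107 and 0.107 m and z of spatula in the frame of trough between -0.01 and 0.062 m and value of joint cover below 0.007 m and value of joint heat below 0.015 m), for 0.2 s.
At the end, for the whole second after the job is handed in: Every washed piece lies at rest inside the trough (its origin within the inner walls and below the rim), the cover is shut to within 7 mm, and the heat slider's grip is level with the marker clip to within 5 mm and at rest (x of adapter in the frame of trough between -0.112 and 0.112 m and y of adapter in the frame of trough between -0.107 and 0.107 m and z of adapter in the frame of trough between -0.01 and 0.062 m and x of beaker in the frame of trough between -0.112 and 0.112 m and y of beaker in the frame of trough between -0.107 and 0.107 m and z of beaker in the frame of trough between -0.01 and 0.062 m and x of funnel in the frame of trough between -0.112 and 0.112 m and y of funnel in the frame of trough between -0.107 and 0.107 m and z of funnel in the frame of trough between -0.01 and 0.062 m and x of boss in the frame of trough between -0.112 and 0.112 m and y of boss in the frame of trough between -0.107 and 0.107 m and z of boss in the frame of trough between -0.01 and 0.062 m and x of clamp in the frame of trough between -0.112 and 0.112 m and y of clamp in the frame of trough between -0.107 and 0.107 m and z of clamp in the frame of trough between -0.01 and 0.062 m and x of spatula in the frame of trough between -0.112 and 0.112 m and y of spatula in the frame of trough between -0.107 and 0.107 m and z of spatula in the frame of trough between -0.01 and 0.062 m and value of joint cover below 0.007 m and y of heat_top in the frame of clip between -0.005 and 0.005 m and velocity of joint heat between -0.01 and 0.01 m/s and linear speed of each of adapter, beaker, funnel, boss, clamp, spatula below 0.03 m/s); the robot touches nothing.
It fails at once if the heat is turned up (beyond 15 mm) while the cover is open (by more than 30 mm) (value of joint heat above 0.015 m and value of joint cover above 0.03 m).
It fails at once if the amber jar is shifted by more than 30 mm or knocked over (distance of jar from where it was at the start of the episode above 0.03 m or angle between jar's own z axis and vertical above 0.4 rad).
It fails at once if the white bottle is shifted by more than 30 mm or knocked over (distance of wash_bottle from where it was at the start of the episode above 0.03 m or angle between wash_bottle's own z axis and vertical above 0.4 rad).
Of adapter, beaker, funnel, boss, clamp, spatula only 3 to 5 are there at a start; the rules pass over those that are not, and their reading is None.
At some moment in a run one of adapter, beaker, funnel, boss, clamp, spatula may be knocked a few centimetres aside while the robot is not near it.
Once in a run the grip may slacken for a moment while it holds something.
It also fails if it takes over 210 s, if anything falls off the work surface, if the arm or the gripper's body presses on something with over 40 N, if the wrist force passes 120 N, or if a joint passes its speed limit or range.

## Robot

A 6-joint arm with a two-finger parallel gripper is mounted at the origin on the work surface. World frame = base frame: x ahead of the robot, y to its left, z up, the work surface at z = 0. Lengths are in m, angles in degrees, forces in N, time in s.
With the tool pointing down it reaches from about 0.4 to 0.925 m from the base axis. Payload 12.5 kg.
Tool frame: the origin (TCP) lies at the very end of the fingers, on their centre line; the grasp point (between the pads) lies 19 mm behind it (env.pinch_z is the distance from the TCP to the grasp point, in m); z points along the fingers, y is the direction in which the jaws open and shut (so a half turn about z gives the same grasp; the last joint's range is limited). The gripper opens to 95 mm and grips with 3 to 60 N. Pads are 20 mm wide; open, the fingers measure 119 mm over their backs; the gripper's body (75 mm by 180 mm) begins 59 mm behind the grasp point.
Start: joints at [62.533, 28.126, 89.318, -0, 62.55, -6.05], TCP at [0.228, 0.582, 0.215] pointing down, gripper open.
Joint ranges: [-177.58, 177.58], [-47.91, 125.51], [2.72, 160], [-65.01, 245.01], [3.68, 167.84], [-153.87, 153.87]. Speed limits (degrees/s): [127.2, 127.2, 159.86, 180, 180, 180].

## Interface

Orientations are given as [roll, pitch, yaw] about the fixed x, y, z axes, in that order (R = Rz(yaw) Ry(pitch) Rx(roll)).
In Python, from bench import readout, vision, order, env gives the robot as it stands.
- The arm moves only by the tool apply_moves, never from a script. Its argument "series" is a list of rows, each a list of 3 entries, a list of its own where there are three numbers: the gripper command: -1 is shut, 1 is fully open, values between are in proportion, then the shift along the tool's x, y, z in cm, then the turn, a rotation vector about the tool's x, y, z in rad. In form: [[hand, [dx, dy, dz], [ax, ay, az]], ...]. A call has 1 to 20 rows; each row is the pose to reach, as a shift and turn from the pose commanded when the call began, along the tool's axes at that moment; what a row does not reach only later rows make up. A row lasts 1/8 s, in which the tool goes at most 62.5 mm and 10.7 degrees, less where a joint would pass 70% of its speed; a pose out of reach is approached as far as the arm can. A call with a gripper value outside its range is refused whole. The fingers move at their own pace and stop on an object; "squeeze" is the grip in N (left out, the last holds). Time passes only in rows, so rows that repeat a pose let the fingers close. It gives the time, the measured TCP pose, the force and the opening at its end, in the units of the state.
- readout.sense(): the state, without advancing time (a new reading comes with each control period).
- vision.capture(name): name is "scene" or "top"; returns a dict with "pixels" (400x640x3 uint8, red, green, blue), "vfov" (degrees; the focal length in pixels is half the picture's height over the tangent of half this angle, whatever the lens; pixels are square), "cx", "cy" (the principal point, pixels), "dist_coeffs" ([k1, k2, p1, p2, k3] as OpenCV has them; the pictures are not rectified), "world_to_cam" (4x4, takes a point from world to camera coordinates). Camera axes: x right, y down, z forward; pixel columns grow to the right and rows downward; lengths in m; the calibration is good to about 2 mm. A picture is of the moment at which its call begins. There is no depth.
- order.finish_job(): hands the job in, once; it reports no verdict.
The state is a dict: "t": time; "joints": joint angles; "dq": joint speeds; "effort": joint torques, N m; "ee_pos": TCP position; "tool_rot": TCP orientation; "ft_force": force on the tool from outside, world axes, zero at the start; "wrist_torque": the same for the moment, N m; "opening": finger opening in m.
Only numpy, scipy, OpenCV 4.12 (cv2) and the standard library are available. Lean on these libraries where they do the work, as an engineer would, in place of code of your own. Each camera call takes 0.05 s, during which the arm holds its last target. There are 200 camera calls.

## Working session

There is one attempt and no reset: what is moved stays moved. The work goes in short steps, Python scripts to look and compute and a tool call to move; the robot and the scene stay as the last step left them, time stands still between calls to the robot, and variables do not carry over. Pictures are saved under pics/ and viewed, about 12 in all and at most 16, crops included, and the job is handed in when it is done.

Besides the shell and the picture viewer there is one more tool, called after "Request:" as a command line: name --argument value ..., lists and objects as JSON in quotes. apply_moves: Moves the arm, as the interface text tells. Its arguments: {"type":"object","properties":{"series":{"type":"array"},"squeeze":{"type":"number"}},"required":["series"]}

```bash
mkdir -p pics
cat > h.py <<'E'
import numpy as np, cv2
from bench import readout, vision, order, env
def cam(n,save=None):
    c=vision.capture(n); im=c['pixels'][:,:,::-1].copy()
    f=200/np.tan(np.radians(c['vfov'])/2)
    K=np.array([[f,0,c['cx']],[0,f,c['cy']],[0,0,1.]])
    d=dict(im=im,K=K,D=np.array(c['dist_coeffs'],float),T=np.array(c['world_to_cam']))
    if save: cv2.imwrite('pics/'+save+'.png',im); np.savez('pics/'+save+'.npz',**d)
    return d
def load(s): return dict(np.load('pics/'+s+'.npz'))
def ray(d,uv):
    p=cv2.undistortPoints(np.array([[uv]],float),d['K'],d['D'])[0,0]
    R=d['T'][:3,:3];o=-R.T@d['T'][:3,3]
    return o,R.T@np.array([p[0],p[1],1])
def onz(d,uv,z):
    o,v=ray(d,uv); return o+v*(z-o[2])/v[2]
def proj(d,P):
    r=cv2.Rodrigues(d['T'][:3,:3])[0]
    return cv2.projectPoints(np.array(P,float).reshape(-1,3),r,d['T'][:3,3],d['K'],d['D'])[0][:,0]
def tri(d1,u1,d2,u2):
    o1,v1=ray(d1,u1);o2,v2=ray(d2,u2)
    A=np.c_[v1,-v2];s=np.linalg.lstsq(A,o2-o1,rcond=None)[0]
    a=o1+s[0]*v1;b=o2+s[1]*v2
    return (a+b)/2,np.linalg.norm(a-b)
E
python3 - <<'E'
from h import *
for n in('scene','top'):
    d=cam(n,n+'0'); R=d['T'][:3,:3];print(n,-R.T@d['T'][:3,3],d['D'],d['K'][0,0],R[2])
    cv2.imwrite(f'pics/{n}0b.png',cv2.resize(d['im'],(800,500),interpolation=cv2.INTER_CUBIC))
s=readout.sense();print({k:s[k] for k in('t','ee_pos','tool_rot','ft_force','opening')},env.pinch_z)
E
```

```text
scene [ 1.1664927  -0.40142524  1.10177003] [-0.00586152  0.          0.          0.          0.        ] 426.0132835330378 [-0.55563735  0.19081701 -0.80923174]
top [ 0.37472045 -0.16807705  1.36291201] [-0.05935928  0.          0.          0.          0.        ] 495.90002090568635 [ 0.11968384 -0.01820914 -0.99264506]
{'t': 0.1, 'ee_pos': array([0.22809793, 0.58164657, 0.21411296]), 'tool_rot': array([-1.79943030e+02, -5.06361590e-03,  1.58584392e+02]), 'ft_force': array([ 0.43374403,  0.09498168, -0.19079417]), 'opening': 0.09509408178008497} 0.0188
```

View pics/scene0b.png

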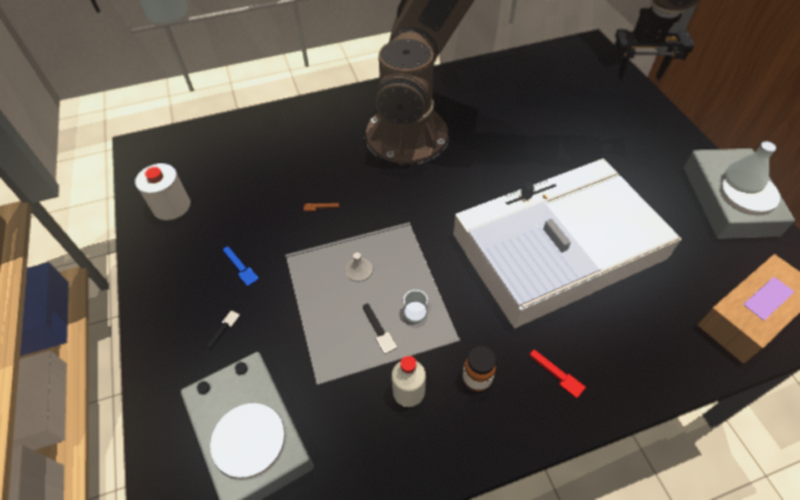

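View pics/top0b.png

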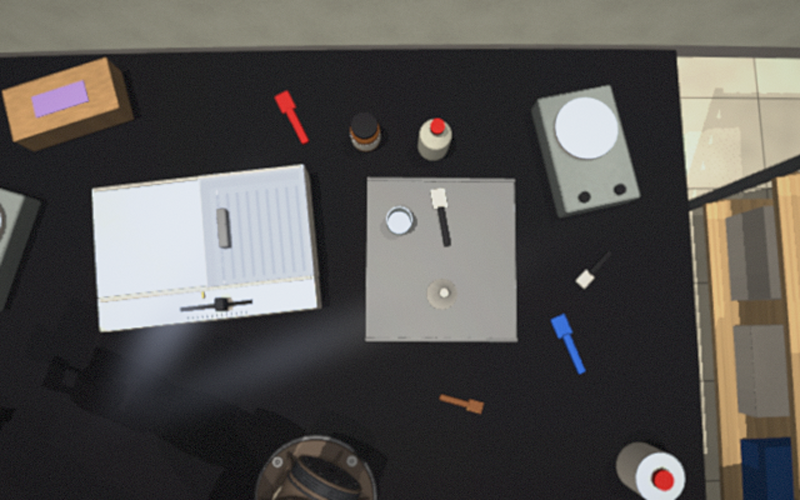

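The pictures show three pieces on the board: the beaker (top, 399,220), the funnel (443,293) and a black spatula (441,215). Next I'll enlarge crops of both views.

```bash
cat >> h.py <<'E'
def crop(d,x,y,w,h,s):
    c=cv2.resize(d['im'][y:y+h,x:x+w],None,fx=s,fy=s,interpolation=cv2.INTER_CUBIC)
    for i in range(0,w):
        if (x+i)%10==0: cv2.line(c,(i*s,0),(i*s,5),(0,255,0),1); 
        if (x+i)%20==0: cv2.putText(c,str(x+i),(i*s,14),0,.35,(0,255,0))
    for j in range(0,h):
        if (y+j)%10==0: cv2.line(c,(0,j*s),(5,j*s),(0,255,0),1)
        if (y+j)%20==0: cv2.putText(c,str(y+j),(6,j*s+4),0,.35,(0,255,0))
    return c
def side(name,*cs):
    H=max(c.shape[0] for c in cs)
    cv2.imwrite(name,np.hstack([cv2.copyMakeBorder(c,0,H-c.shape[0],0,4,cv2.BORDER_CONSTANT) for c in cs]))
E
python3 - <<'E'
from h import *
a=load('top0');b=load('scene0')
side('pics/ct.png',crop(a,130,150,90,115,4),crop(a,290,135,104,145,4))
side('pics/cs.png',crop(b,390,130,90,90,4),crop(b,260,190,100,110,4))
E
```

```text
(no output)
```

View pics/ct.png

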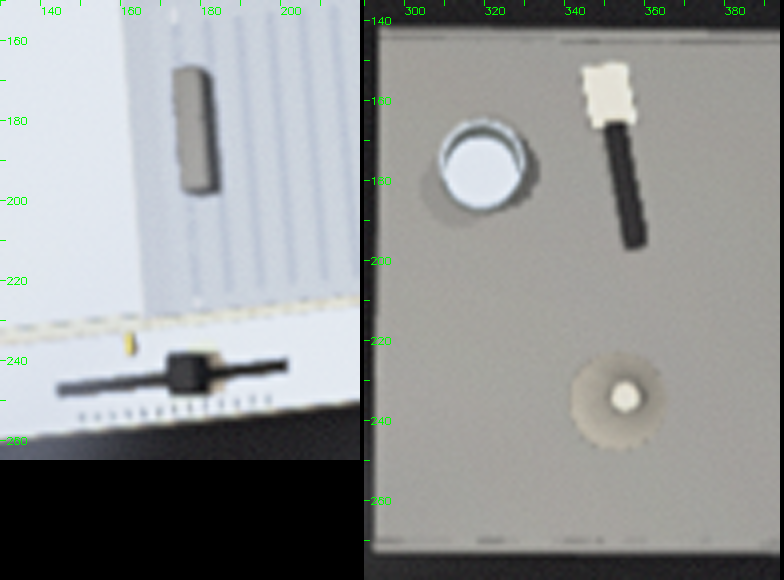

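View pics/cs.png

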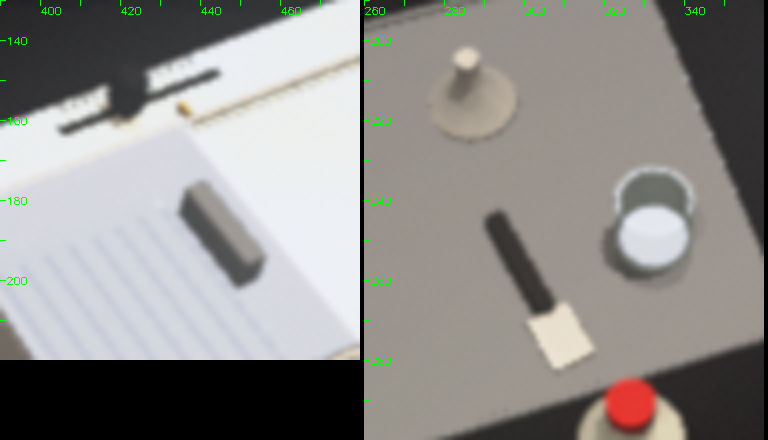

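Run:
```python
from h import *
a=load('top0');b=load('scene0')
for n,u,v in [('bar',(178.5,182.5),(446.7,185.5)),('slid',(176.7,243),(422,150.5)),('clip',(162.2,235.5),(436,157)),('beak',(319.5,176),(332.5,240)),('spE',(358,197),(292.5,243.7)),('spJ',(352.7,166),(305.5,267.5)),('fun',(355.5,234),(285.5,204.3))]:
    p,e=tri(a,u,b,v); print(n,p.round(4),round(e,4))
L=onz(a,(144.5,247.5),.086);R=onz(a,(201.7,241.2),.086);print('track',L,R,np.degrees(np.arctan2(*(L-R)[[0,1]])))
for c in [(93,188),(304,166),(318,309),(99,331)]: print('dryer top corner',onz(a,np.array(c)/1.25,.085))
print('clip z',onz(a,(162.2,235.5),.09),'slid',onz(a,(176.7,243),.126),'bar',onz(a,(178.5,182.5),.129),'trackmid scene',onz(b,(405.5,162),.086),onz(b,(444,148),.086))
for n,c,z in[('beaker',(319.5,176),.06),('fun',(355.5,234),.067),('spE',(358,197),.015)]:print(n,onz(a,c,z))
```

```text
bar [0.565  0.172  0.1238] 0.0044
slid [0.4121 0.174  0.1159] 0.0004
clip [0.4323 0.2184 0.0902] 0.0004
beak [ 0.5873 -0.1867  0.0553] 0.0019
spE [ 0.5347 -0.2925  0.0105] 0.0016
spJ [ 0.6214 -0.2801  0.0101] 0.0014
fun [ 0.4307 -0.2786  0.0665] 0.0013
track [0.40231311 0.26509292 0.086     ] [0.41673265 0.11766043 0.086     ] -5.586012237646028
dryer top corner [0.65983042 0.46025792 0.085     ]
dryer top corner [0.70013536 0.01228264 0.085     ]
dryer top corner [ 0.39967891 -0.01754723  0.085     ]
dryer top corner [0.35963141 0.43462304 0.085     ]
clip z [0.43239089 0.21865914 0.09      ] slid [0.41170269 0.17105987 0.126     ] bar [0.56324984 0.16847966 0.129     ] trackmid scene [0.41547709 0.12068349 0.086     ] [0.40346381 0.26335003 0.086     ]
beaker [ 0.5862208  -0.18753347  0.06      ]
fun [ 0.43050323 -0.27920661  0.067     ]
spE [ 0.53390879 -0.29289903  0.015     ]
```

```bash
cat >> h.py <<'E'
from scipy.spatial.transform import Rotation as Ro
TH=np.radians(5.3); EX=np.array([np.cos(TH),np.sin(TH)]);EY=np.array([-np.sin(TH),np.cos(TH)])
O=np.array([.5238,.2219])
def dry(x,y): return O+x*EX+y*EY
def undry(p): q=np.array(p)[:2]-O; return q@EX,q@EY
def plan(*wps):
    "wps: x,y,z,yaw(deg) -> shift cm + turn rad about tool z from now"
    s=readout.sense();p=np.array(s['ee_pos']);R=Ro.from_euler('xyz',s['tool_rot'],degrees=True)
    print('t',round(s['t'],2),'now',p.round(4),s['tool_rot'].round(2),'F',s['ft_force'].round(1),'op',round(s['opening'],4))
    for x,y,z,w in wps:
        d=R.inv().apply(np.array([x,y,z])-p)*100
        r=(R.inv()*Ro.from_euler('xyz',[180,0,w],degrees=True)).as_rotvec()
        print(d.round(2),r.round(3),'rows>=',np.ceil(max(np.linalg.norm(d)/6.25,np.degrees(np.linalg.norm(r))/10.7)))
E
python3 - <<'E'
from h import *
print('slider',undry((.412,.1725)),'bar',undry((.564,.170)),'clip',undry((.4323,.2185)))
plan((.412,.1725,.2,185.3),(.412,.1725,.098,185.3))
E
```

```text
slider (np.float64(-0.11588512827689648), np.float64(-0.03886176841379276)) bar (np.float64(0.035234099378543556), np.float64(-0.05539140945113155)) clip (np.float64(-0.09142286988120758), np.float64(0.005066444777532821))
t 0.1 now [0.2281 0.5816 0.2141] [-1.7994e+02 -1.0000e-02  1.5858e+02] F [ 0.4  0.1 -0.2] op 0.0951
[-32.06 -31.37   1.44] [-0.001 -0.    -0.466] rows>= 8.0
[-32.06 -31.36  11.64] [-0.001 -0.    -0.466] rows>= 8.0
```

Request:
apply_moves --series '[[0.05,[-16,-15.7,0.5],[0,0,-0.23]],[0.05,[-32.06,-31.37,1.4],[0,0,-0.466]],[0.05,[-32.06,-31.37,1.4],[0,0,-0.466]],[0.05,[-32.06,-31.37,1.4],[0,0,-0.466]],[0.05,[-32.06,-31.37,1.4],[0,0,-0.466]],[0.05,[-32.06,-31.37,1.4],[0,0,-0.466]],[0.05,[-32.06,-31.37,1.4],[0,0,-0.466]],[0.05,[-32.06,-31.37,1.4],[0,0,-0.466]],[0.05,[-32.06,-31.37,1.4],[0,0,-0.466]],[0.05,[-32.06,-31.37,1.4],[0,0,-0.466]],[0.05,[-32.06,-31.37,1.4],[0,0,-0.466]],[0.05,[-32.06,-31.37,1.4],[0,0,-0.466]]]' --squeeze 15

```text
t: 1.6
ee_pos: [0.4118, 0.1736, 0.2007]
tool_rot: [180.0, 0.0, -174.6]
ft_force: [0.1, 0.6, 0.2]
opening: 0.0504
```

Run:
```python
from h import *
plan((.412,.1725,.098,185.3))
a=cam('top','t1');b=cam('scene','s1')
side('pics/c1.png',crop(a,120,170,95,100,4),crop(b,385,110,95,100,4))
```

```text
t 1.6 now [0.4118 0.1736 0.2007] [ 179.99    0.   -174.63] F [0.1 0.6 0.2] op 0.0504
[-1.000e-02 -1.100e-01  1.027e+01] [0.    0.    0.001] rows>= 2.0
```

View pics/c1.png

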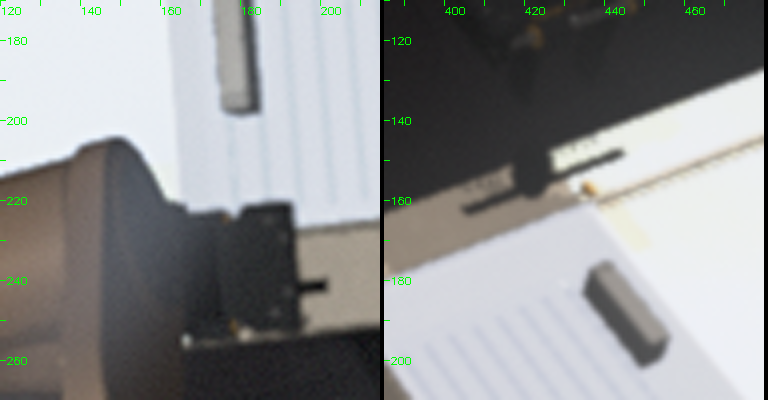

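Request:
apply_moves --series '[[0.05,[0,-0.1,5],[0,0,0]],[0.05,[0,-0.1,8],[0,0,0]],[0.05,[0,-0.1,10.2],[0,0,0]],[0.05,[0,-0.1,10.2],[0,0,0]],[-1,[0,-0.1,10.2],[0,0,0]],[-1,[0,-0.1,10.2],[0,0,0]],[-1,[0,-0.1,10.2],[0,0,0]],[-1,[0,-0.1,10.2],[0,0,0]],[-1,[0,-0.6,10.2],[0,0,0]],[-1,[0,-1.1,10.2],[0,0,0]],[-1,[0,-1.6,10.2],[0,0,0]],[-1,[0,-2.1,10.2],[0,0,0]],[-1,[0,-2.6,10.2],[0,0,0]],[-1,[0,-2.6,10.2],[0,0,0]]]'

```text
t: 3.45
ee_pos: [0.4151, 0.1466, 0.0992]
tool_rot: [-180.0, 0.1, -174.7]
ft_force: [1.7, -2.7, 6.4]
opening: 0.0202
```

Request:
apply_moves --series '[[-1,[0,-0.3,0],[0,0,0]],[-1,[0,-0.6,0],[0,0,0]],[-1,[0,-0.9,0],[0,0,0]],[-1,[0,-1.2,0],[0,0,0]],[-1,[0,-1.2,0],[0,0,0]]]'

```text
t: 4.08
ee_pos: [0.4163, 0.1348, 0.0992]
tool_rot: [-180.0, 0.1, -174.7]
ft_force: [0.3, -0.8, 6.8]
opening: 0.02
```

Request:
apply_moves --series '[[-1,[0,-0.2,0],[0,0,0]],[-1,[0,-0.4,0],[0,0,0]],[-1,[0,-0.4,0],[0,0,0]]]'

```text
t: 4.45
ee_pos: [0.4165, 0.1331, 0.0993]
tool_rot: [179.8, 0.1, -174.8]
ft_force: [-2.2, 29.8, 5.4]
opening: 0.0202
```

Request:
apply_moves --series '[[-1,[0,-0.2,0],[0,0,0]],[-1,[0,-0.4,0],[0,0,0]],[-1,[0,-0.4,0],[0,0,0]]]'

```text
t: 4.82
ee_pos: [0.4168, 0.1292, 0.0993]
tool_rot: [179.8, 0.1, -174.8]
ft_force: [-1.9, 29.2, 5.7]
opening: 0.0281
```

Request:
apply_moves --series '[[-1,[0,0.4,0],[0,0,0]],[-1,[0,0.6,0],[0,0,0]],[0.1,[0,0.6,0],[0,0,0]],[0.1,[0,0.6,0],[0,0,0]],[0.1,[0,0.6,0],[0,0,0]],[0.1,[0,0.6,-4],[0,0,0]],[0.1,[0,0.6,-8],[0,0,0]],[0.1,[0,0.6,-8],[0,0,0]],[0.1,[0,0.6,-8],[0,0,0]]]'

```text
t: 5.95
ee_pos: [0.4155, 0.1328, 0.1781]
tool_rot: [180.0, -0.0, -174.7]
ft_force: [0.3, -0.3, -0.5]
opening: 0.0527
```

Run:
```python
from h import *
plan((.564,.1705,.175,185.3),(.564,.1705,.102,185.3))
```

```text
t 5.95 now [0.4155 0.1328 0.1781] [ 1.8000e+02 -3.0000e-02 -1.7473e+02] F [ 0.3 -0.3 -0.5] op 0.0527
[-15.14   2.39   0.31] [ 0.    -0.    -0.001] rows>= 3.0
[-15.14   2.39   7.61] [ 0.    -0.    -0.001] rows>= 3.0
```

Request:
apply_moves --series '[[0.1,[-7,1.2,0.3],[0,0,0]],[0.1,[-15.1,2.4,0.3],[0,0,0]],[0.1,[-15.1,2.4,0.3],[0,0,0]],[0.1,[-15.1,2.4,0.3],[0,0,0]],[0.1,[-15.1,2.4,4],[0,0,0]],[0.1,[-15.1,2.4,7.5],[0,0,0]],[0.1,[-15.1,2.4,7.5],[0,0,0]],[-1,[-15.1,2.4,7.5],[0,0,0]],[-1,[-15.1,2.4,7.5],[0,0,0]],[-1,[-15.1,2.4,7.5],[0,0,0]],[-1,[-15.1,2.4,7.5],[0,0,0]],[-1,[-15.1,2.4,7.5],[0,0,0]]]' --squeeze 20

```text
t: 7.45
ee_pos: [0.564, 0.1728, 0.1044]
tool_rot: [179.8, 0.1, -174.7]
ft_force: [-1.2, 14.1, 2.8]
opening: 0.0199
```

Request:
apply_moves --series '[[-1,[0,1,0],[0,0,0]],[-1,[0,3,0],[0,0,0]],[-1,[0,5,0],[0,0,0]],[-1,[0,7,0],[0,0,0]],[-1,[0,9,0],[0,0,0]],[-1,[0,11,0],[0,0,0]],[-1,[0,13,0],[0,0,0]],[-1,[0,15,0],[0,0,0]],[-1,[0,17,0],[0,0,0]],[-1,[0,18.5,0],[0,0,0]],[-1,[0,19.5,0],[0,0,0]],[-1,[0,20.2,0],[0,0,0]],[-1,[0,20.6,0],[0,0,0]],[-1,[0,20.6,0],[0,0,0]]]'

```text
t: 9.2
ee_pos: [0.5436, 0.3765, 0.1044]
tool_rot: [180.0, -0.1, -174.7]
ft_force: [-10.0, 1.2, 7.8]
opening: 0.0198
```

Request:
apply_moves --series '[[-1,[0,0.3,0],[0,0,0]],[-1,[0,0.6,0],[0,0,0]],[-1,[0,0.9,0],[0,0,0]],[-1,[0,0.9,0],[0,0,0]]]'

```text
t: 9.7
ee_pos: [0.5427, 0.3851, 0.1044]
tool_rot: [-180.0, -0.1, -174.7]
ft_force: [-8.5, -1.0, 9.4]
opening: 0.0203
```

Request:
apply_moves --series '[[-1,[0,0.3,0],[0,0,0]],[-1,[0,0.4,0],[0,0,0]],[-1,[0,0.4,0],[0,0,0]]]'

```text
t: 10.07
ee_pos: [0.5425, 0.3868, 0.1043]
tool_rot: [-179.8, -0.2, -174.7]
ft_force: [-8.0, -14.2, 11.7]
opening: 0.02
```

Request:
apply_moves --series '[[-0.2,[0,-0.2,0],[0,0,0]],[0.1,[0,-0.2,0],[0,0,0]],[0.1,[0,-0.2,0],[0,0,0]],[0.1,[0,-0.2,-5],[0,0,0]],[0.1,[0,-0.2,-10],[0,0,0]],[0.1,[0,-5,-10],[0,0,0.3]],[0.1,[0,-11,-10],[0,0,0.5]],[0.1,[0,-17,-10],[0,0,0.7]],[0.1,[0,-23,-10],[0,0,0.9]],[0.1,[0,-29,-10],[0,0,1.1]],[0.1,[0,-35,-10],[0,0,1.3]],[0.1,[0,-41,-10],[0,0,1.57]],[0.1,[0,-41,-10],[0,0,1.57]],[0.1,[0,-41,-10],[0,0,1.57]],[0.1,[0,-41,-10],[0,0,1.57]]]'

```text
t: 11.95
ee_pos: [0.5816, -0.0195, 0.2036]
tool_rot: [180.0, -0.0, 95.4]
ft_force: [0.4, -0.1, -0.3]
opening: 0.0522
```

Run:
```python
from h import *
plan((.4306,-.279,.2,5.3))
a=cam('top','t2');b=cam('scene','s2')
side('pics/c2.png',crop(a,60,125,190,145,2),crop(a,290,135,104,145,3));
```

```text
t 11.95 now [ 0.5816 -0.0195  0.2036] [ 1.800e+02 -1.000e-02  9.535e+01] F [ 0.4 -0.1 -0.3] op 0.0522
[-24.43 -17.46   0.35] [-0.    -0.     1.572] rows>= 9.0
```

View pics/c2.png

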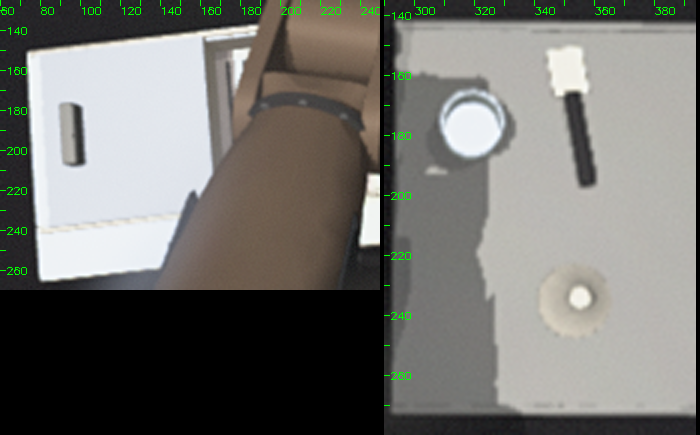

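Request:
apply_moves --series '[[0.1,[-5,-3.5,0.3],[0,0,0.3]],[0.1,[-11,-8,0.3],[0,0,0.6]],[0.1,[-17,-12,0.3],[0,0,0.9]],[0.1,[-24.4,-17.4,0.3],[0,0,1.2]],[0.1,[-24.4,-17.4,0.3],[0,0,1.57]],[0.1,[-24.4,-17.4,0.3],[0,0,1.57]],[0.1,[-24.4,-17.4,0.3],[0,0,1.57]],[0.1,[-24.4,-17.4,0.3],[0,0,1.57]],[0.1,[-24.4,-17.4,0.3],[0,0,1.57]],[0.1,[-24.4,-17.4,0.3],[0,0,1.57]],[0.1,[-24.4,-17.4,6],[0,0,1.57]],[0.1,[-24.4,-17.4,12],[0,0,1.57]],[0.1,[-24.4,-17.4,16.2],[0,0,1.57]],[0.1,[-24.4,-17.4,16.2],[0,0,1.57]],[-1,[-24.4,-17.4,16.2],[0,0,1.57]],[-1,[-24.4,-17.4,16.2],[0,0,1.57]],[-1,[-24.4,-17.4,16.2],[0,0,1.57]],[-1,[-24.4,-17.4,16.2],[0,0,1.57]],[-1,[-24.4,-17.4,16.2],[0,0,1.57]]]' --squeeze 30

```text
t: 14.42
ee_pos: [0.4312, -0.2787, 0.0423]
tool_rot: [180.0, -0.0, 5.4]
ft_force: [-0.9, 1.0, 8.2]
opening: 0.0185
```

Request:
apply_moves --series '[[-1,[0,0,-4],[0,0,0]],[-1,[0,0,-9],[0,0,0]],[-1,[0,0,-14],[0,0,0]],[-1,[0,0,-14],[0,0,0]],[-1,[0,0,-14],[0,0,0]]]'

```text
t: 15.05
ee_pos: [0.4305, -0.2782, 0.1809]
tool_rot: [-180.0, 0.0, 5.4]
ft_force: [-0.4, 0.0, -1.7]
opening: 0.0184
```

Run:
```python
from h import *
f=dry(.095,-.085);b=dry(-.015,-.085);s=dry(.03,-.18);print(f,b,s)
plan((*f,.182,5.3),(*f,.056,5.3))
```

```text
[0.62624535 0.14603861] [0.51671563 0.13587784] [0.57029845 0.04544067]
t 15.05 now [ 0.4305 -0.2782  0.1809] [-1.7996e+02  3.0000e-02  5.3800e+00] F [-0.4  0.  -1.7] op 0.0184
[ 23.46 -40.41  -0.09] [-0.001  0.001  0.001] rows>= 8.0
[ 23.47 -40.4   12.51] [-0.001  0.001  0.001] rows>= 8.0
```

Request:
apply_moves --series '[[-1,[2,-3,0],[0,0,0]],[-1,[5,-8,0],[0,0,0]],[-1,[8,-13,0],[0,0,0]],[-1,[11,-18,0],[0,0,0]],[-1,[14,-23,0],[0,0,0]],[-1,[17,-28,0],[0,0,0]],[-1,[20,-33,0],[0,0,0]],[-1,[22,-37,0],[0,0,0]],[-1,[23,-39.5,0],[0,0,0]],[-1,[23.5,-40.4,0],[0,0,0]],[-1,[23.5,-40.4,0],[0,0,0]],[-1,[23.5,-40.4,0],[0,0,0]]]'

```text
t: 16.55
ee_pos: [0.6268, 0.1446, 0.1812]
tool_rot: [180.0, 0.0, 5.3]
ft_force: [-0.5, -0.1, -1.2]
opening: 0.0186
```

Still held. I'll lower and release it.

Request:
apply_moves --series '[[-1,[0,0,5],[0,0,0]],[-1,[0,0,9],[0,0,0]],[-1,[0,0,11.5],[0,0,0]],[-1,[0,0,12.4],[0,0,0]],[-1,[0,0,12.6],[0,0,0]],[-0.4,[0,0,12.6],[0,0,0]],[-0.2,[0,0,12.6],[0,0,0]],[-0.1,[0,0,12.6],[0,0,0]],[-0.1,[0,0,7],[0,0,0]],[-0.1,[0,0,1],[0,0,0]],[0.6,[0,0,-1],[0,0,0]],[0.95,[0,0,-1],[0,0,0]]]'

```text
t: 18.05
ee_pos: [0.6276, 0.1458, 0.1935]
tool_rot: [-180.0, -0.2, 5.4]
ft_force: [-0.4, 0.7, -0.2]
opening: 0.0576
```

Run:
```python
from h import *
plan((.5868,-.187,.19,5.3),(.5868,-.187,.03,5.3))
a=cam('top','t3');b=cam('scene','s3')
side('pics/c3.png',crop(a,290,135,104,145,3),crop(b,350,130,170,145,2))
```

```text
t 18.05 now [0.6276 0.1458 0.1935] [-179.99   -0.2     5.38] F [-0.4  0.7 -0.2] op 0.0576
[-7.18 32.75  0.31] [-0.    -0.004  0.001] rows>= 6.0
[-7.24 32.75 16.31] [-0.    -0.004  0.001] rows>= 6.0
```

View pics/c3.png

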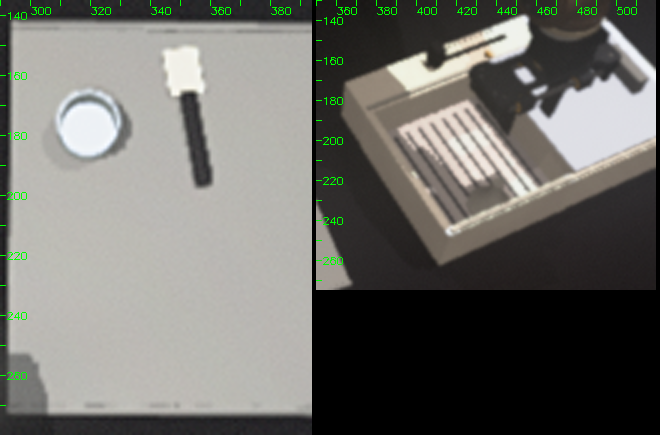

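Request:
apply_moves --series '[[0.95,[-1,4,0],[0,0,0]],[0.95,[-2,9,0],[0,0,0]],[0.95,[-3.5,15,0],[0,0,0]],[0.95,[-5,21,0],[0,0,0]],[0.95,[-6,27,0],[0,0,0]],[0.95,[-7,31,0],[0,0,0]],[0.95,[-7.2,32.7,0],[0,0,0]],[0.95,[-7.2,32.7,0],[0,0,0]],[0.95,[-7.2,32.7,5],[0,0,0]],[0.95,[-7.2,32.7,10],[0,0,0]],[0.95,[-7.2,32.7,14],[0,0,0]],[0.95,[-7.2,32.7,16.6],[0,0,0]],[0.95,[-7.2,32.7,16.6],[0,0,0]],[-1,[-7.2,32.7,16.6],[0,0,0]],[-1,[-7.2,32.7,16.6],[0,0,0]],[-1,[-7.2,32.7,16.6],[0,0,0]],[-1,[-7.2,32.7,16.6],[0,0,0]]]' --squeeze 25

```text
t: 20.27
ee_pos: [0.5862, -0.1867, 0.0261]
tool_rot: [180.0, -0.0, 5.4]
ft_force: [0.2, 0.2, 0.1]
opening: 0.0579
```

Request:
apply_moves --series '[[-1,[0,0,0],[0,0,0]],[-1,[0,0,-4],[0,0,0]],[-1,[0,0,-9],[0,0,0]],[-1,[0,0,-13.5],[0,0,0]],[-1,[0,0,-13.5],[0,0,0]],[-1,[0,0,-13.5],[0,0,0]]]'

```text
t: 21.02
ee_pos: [0.5855, -0.1865, 0.1598]
tool_rot: [-180.0, 0.1, 5.4]
ft_force: [-0.5, -0.4, -2.0]
opening: 0.0561
```

Run:
```python
from h import *
plan((.5167,.1359,.16,5.3))
```

```text
t 21.02 now [ 0.5855 -0.1865  0.1598] [-1.7996e+02  6.0000e-02  5.3700e+00] F [-0.5 -0.4 -2. ] op 0.0561
[ -3.83 -32.74   0.  ] [-0.001  0.001  0.001] rows>= 6.0
```

Request:
apply_moves --series '[[-1,[-0.5,-3,0],[0,0,0]],[-1,[-1,-8,0],[0,0,0]],[-1,[-1.6,-13,0],[0,0,0]],[-1,[-2.2,-18,0],[0,0,0]],[-1,[-2.8,-23,0],[0,0,0]],[-1,[-3.4,-28,0],[0,0,0]],[-1,[-3.8,-31.5,0],[0,0,0]],[-1,[-3.8,-32.7,0],[0,0,0]],[-1,[-3.8,-32.7,0],[0,0,0]],[-1,[-3.8,-32.7,0],[0,0,0]]]'

```text
t: 22.28
ee_pos: [0.5178, 0.1344, 0.1602]
tool_rot: [180.0, 0.0, 5.3]
ft_force: [-0.2, -0.0, -2.0]
opening: 0.0561
```

Request:
apply_moves --series '[[-1,[0,0,4],[0,0,0]],[-1,[0,0,8],[0,0,0]],[-1,[0,0,11],[0,0,0]],[-1,[0,0,12.1],[0,0,0]],[-1,[0,0,12.1],[0,0,0]],[0.4,[0,0,12.1],[0,0,0]],[0.4,[0,0,12.1],[0,0,0]],[0.4,[0,0,12.1],[0,0,0]],[0.4,[0,0,12.1],[0,0,0]],[0.4,[0,0,8],[0,0,0]],[0.4,[0,0,3],[0,0,0]],[0.2,[0,0,-3],[0,0,0]],[0,[0,0,-3],[0,0,0]]]'

```text
t: 23.9
ee_pos: [0.5191, 0.1357, 0.1948]
tool_rot: [-180.0, -0.5, 5.4]
ft_force: [0.3, -0.7, -0.8]
opening: 0.0522
```

Run:
```python
from h import *
plan((.597,-.2836,.19,8.3),(.597,-.2836,.008,8.3))
a=cam('top','t4');b=cam('scene','s4')
side('pics/c4.png',crop(a,290,135,104,145,3),crop(b,350,130,170,145,2))
```

```text
t 23.9 now [0.5191 0.1357 0.1948] [-179.98   -0.45    5.38] F [ 0.3 -0.7 -0.8] op 0.0522
[ 3.81 42.48  0.49] [-0.    -0.008 -0.051] rows>= 7.0
[ 3.67 42.48 18.69] [-0.    -0.008 -0.051] rows>= 8.0
```

View pics/c4.png

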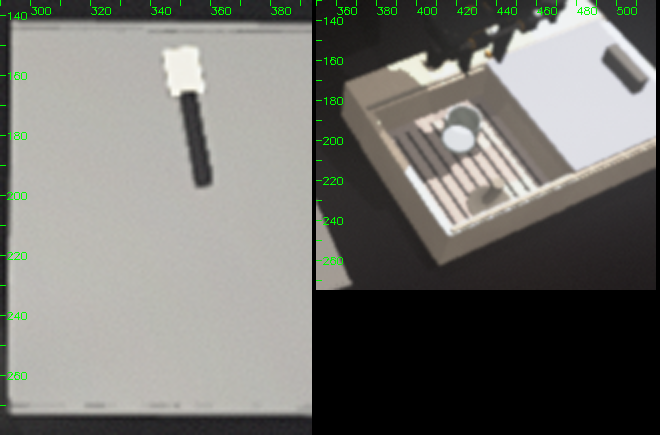

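Request:
apply_moves --series '[[0,[0.5,4,0],[0,0,0]],[0,[1,10,0],[0,0,0]],[0,[1.5,16,0],[0,0,-0.02]],[0,[2,22,0],[0,0,-0.03]],[0,[2.6,28,0],[0,0,-0.05]],[0,[3.2,34,0],[0,0,-0.05]],[0,[3.8,39,0],[0,0,-0.05]],[0,[3.8,42.5,0],[0,0,-0.05]],[0,[3.8,42.5,0],[0,0,-0.05]],[0,[3.8,42.5,5],[0,0,-0.05]],[0,[3.8,42.5,10],[0,0,-0.05]],[0,[3.8,42.5,15],[0,0,-0.05]],[0,[3.8,42.5,17],[0,0,-0.05]],[0,[3.8,42.5,17],[0,0,-0.05]]]'

```text
t: 25.75
ee_pos: [0.5948, -0.2833, 0.0195]
tool_rot: [-179.9, 0.1, 8.3]
ft_force: [-0.6, -0.2, 0.9]
opening: 0.0477
```

Run:
```python
from h import *
plan((.597,-.2836,.008,8.3))
```

```text
t 25.75 now [ 0.5948 -0.2833  0.0195] [-1.799e+02  1.100e-01  8.270e+00] F [-0.6 -0.2  0.9] op 0.0477
[0.22 0.06 1.15] [-0.002  0.002 -0.001] rows>= 1.0
```

Request:
apply_moves --series '[[0,[0.2,0,0.6],[0,0,0]],[0,[0.2,0,1.1],[0,0,0]],[0,[0.2,0,1.1],[0,0,0]],[-1,[0.2,0,1.1],[0,0,0]],[-1,[0.2,0,1.1],[0,0,0]],[-1,[0.2,0,1.1],[0,0,0]],[-1,[0.2,0,1.1],[0,0,0]],[-1,[0.2,0,1.1],[0,0,0]],[-1,[0.2,0,-3],[0,0,0]],[-1,[0.2,0,-8],[0,0,0]],[-1,[0.2,0,-13],[0,0,0]],[-1,[0.2,0,-13],[0,0,0]],[-1,[0.2,0,-13],[0,0,0]]]' --squeeze 30

```text
t: 27.38
ee_pos: [0.5967, -0.2837, 0.1498]
tool_rot: [-180.0, 0.0, 8.2]
ft_force: [0.7, 0.6, -0.8]
opening: 0.0152
```

Run:
```python
from h import *
plan((.5703,.0454,.15,5.5))
```

```text
t 27.38 now [ 0.5967 -0.2837  0.1498] [-1.7996e+02  4.0000e-02  8.2300e+00] F [ 0.7  0.6 -0.8] op 0.0152
[ 2.100e+00 -3.295e+01  1.000e-02] [-0.001  0.001  0.048] rows>= 6.0
```

Request:
apply_moves --series '[[-1,[0.2,-3,0],[0,0,0]],[-1,[0.5,-8,0],[0,0,0]],[-1,[0.8,-13,0],[0,0,0.02]],[-1,[1.2,-18,0],[0,0,0.03]],[-1,[1.5,-23,0],[0,0,0.05]],[-1,[1.8,-28,0],[0,0,0.05]],[-1,[2.1,-31.5,0],[0,0,0.05]],[-1,[2.1,-33,0],[0,0,0.05]],[-1,[2.1,-33,0],[0,0,0.05]],[-1,[2.1,-33,0],[0,0,0.05]]]'

```text
t: 28.62
ee_pos: [0.5707, 0.0447, 0.1502]
tool_rot: [180.0, 0.0, 5.3]
ft_force: [0.4, -0.7, -0.7]
opening: 0.0159
```

Request:
apply_moves --series '[[-1,[0,0,4],[0,0,0]],[-1,[0,0,8],[0,0,0]],[-1,[0,0,11],[0,0,0]],[-1,[0,0,12.2],[0,0,0]],[-1,[0,0,12.2],[0,0,0]]]'

```text
t: 29.25
ee_pos: [0.5707, 0.045, 0.0284]
tool_rot: [-180.0, 0.0, 5.3]
ft_force: [0.5, 0.3, -0.2]
opening: 0.0158
```

Request:
apply_moves --series '[[-0.1,[0,0,0],[0,0,0]],[-0.1,[0,0,0],[0,0,0]],[-0.1,[0,0,0],[0,0,0]],[-0.1,[0,0,-5],[0,0,0]],[-0.1,[0,0,-10],[0,0,0]],[0.1,[0,0,-15],[0,0,0]],[0.1,[0,0,-17],[0,0,0]],[0.1,[-3,6,-17],[0,0,0]],[0.1,[-6,12,-17],[0,0,0]],[0.1,[-8,18,-17],[0,0,0]],[0.1,[-8,18,-17],[0,0,0]]]'

```text
t: 30.62
ee_pos: [0.507, -0.1439, 0.1991]
tool_rot: [180.0, -0.0, 5.2]
ft_force: [-0.1, -0.6, 0.1]
opening: 0.0522
```

Run:
```python
from h import *
plan((.5425,.386,.2,5.5),(.5425,.386,.104,5.5))
a=cam('top','t5');b=cam('scene','s5')
side('pics/c5.png',crop(a,60,120,180,150,2),crop(b,350,130,170,145,2))
```

```text
t 30.62 now [ 0.507  -0.1439  0.1991] [ 1.7997e+02 -4.0000e-02  5.1600e+00] F [-0.1 -0.6  0.1] op 0.0522
[  8.3  -52.45  -0.11] [ 0.    -0.001 -0.006] rows>= 9.0
[  8.29 -52.46   9.49] [ 0.    -0.001 -0.006] rows>= 9.0
```

View pics/c5.png

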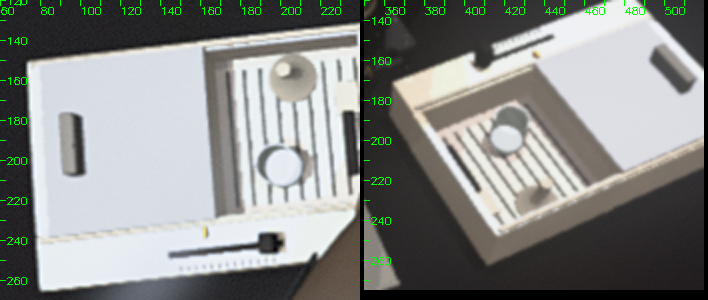

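All three pieces lie in the trough: funnel (scene 535,190), beaker (507,128), spatula along the right wall. The slider is at its right end (top crop 269,242), so the cover can be shut now.

Request:
apply_moves --series '[[0.1,[1,-5,0],[0,0,0]],[0.1,[2,-11,0],[0,0,0]],[0.1,[3,-17,0],[0,0,0]],[0.1,[4,-23,0],[0,0,0]],[0.1,[5,-29,0],[0,0,0]],[0.1,[6,-35,0],[0,0,0]],[0.1,[7,-41,0],[0,0,0]],[0.1,[8,-47,0],[0,0,0]],[0.1,[8.3,-51,0],[0,0,0]],[0.1,[8.3,-52.4,0],[0,0,0]],[0.1,[8.3,-52.4,0],[0,0,0]],[0.1,[8.3,-52.4,4],[0,0,0]],[0.1,[8.3,-52.4,8],[0,0,0]],[0.1,[8.3,-52.4,9.5],[0,0,0]],[0.1,[8.3,-52.4,9.5],[0,0,0]],[-1,[8.3,-52.4,9.5],[0,0,0]],[-1,[8.3,-52.4,9.5],[0,0,0]],[-1,[8.3,-52.4,9.5],[0,0,0]],[-1,[8.3,-52.4,9.5],[0,0,0]],[-1,[8.3,-52.4,9.5],[0,0,0]]]' --squeeze 20

```text
t: 33.22
ee_pos: [0.5417, 0.3867, 0.1042]
tool_rot: [179.8, 0.0, 5.4]
ft_force: [-0.4, -12.0, 5.0]
opening: 0.0197
```

Request:
apply_moves --series '[[-1,[0,1,0],[0,0,0]],[-1,[0,3,0],[0,0,0]],[-1,[0,5,0],[0,0,0]],[-1,[0,7,0],[0,0,0]],[-1,[0,9,0],[0,0,0]],[-1,[0,11,0],[0,0,0]],[-1,[0.1,13,0],[0,0,0]],[-1,[0.1,15,0],[0,0,0]],[-1,[0.1,17,0],[0,0,0]],[-1,[0.1,18.5,0],[0,0,0]],[-1,[0.1,19.5,0],[0,0,0]],[-1,[0.1,20.3,0],[0,0,0]],[-1,[0.1,20.9,0],[0,0,0]],[-1,[0.1,20.9,0],[0,0,0]]]'

```text
t: 34.98
ee_pos: [0.5626, 0.1788, 0.1041]
tool_rot: [180.0, -0.1, 5.3]
ft_force: [2.4, -2.8, 6.7]
opening: 0.0195
```

Request:
apply_moves --series '[[-1,[0,0.3,0],[0,0,0]],[-1,[0,0.6,0],[0,0,0]],[-1,[0,0.6,0],[0,0,0]]]'

```text
t: 35.35
ee_pos: [0.5631, 0.1733, 0.1042]
tool_rot: [180.0, -0.1, 5.3]
ft_force: [3.5, -0.3, 7.4]
opening: 0.02
```

Request:
apply_moves --series '[[-1,[0,0.2,0],[0,0,0]],[-1,[0,0.4,0],[0,0,0]],[-1,[0,0.4,0],[0,0,0]]]'

```text
t: 35.72
ee_pos: [0.5632, 0.1726, 0.1041]
tool_rot: [-179.7, -0.1, 5.3]
ft_force: [1.4, 25.1, 4.3]
opening: 0.0198
```

Request:
apply_moves --series '[[-1,[0,0.2,0],[0,0,0]],[0.1,[0,0.2,0],[0,0,0]],[0.1,[0,0.2,0],[0,0,0]],[0.1,[0,0.2,0],[0,0,0]],[0.1,[0,0.2,-5],[0,0,0]],[0.1,[0,0.2,-9],[0,0,0]],[0.1,[0,0.2,-9],[0,0,0]],[0.1,[0,14,-9],[0,0,0]],[0.1,[0,22,-9],[0,0,0]],[0.1,[0,28,-9],[0,0,0]],[0.1,[0,28,-9],[0,0,0]],[0.1,[0,28,-9],[0,0,0]]]'

```text
t: 37.22
ee_pos: [0.5883, -0.1117, 0.192]
tool_rot: [-180.0, 0.1, 5.2]
ft_force: [-0.2, 0.9, -0.5]
opening: 0.0524
```

Run:
```python
from h import *
plan((.4163,.1335,.175,5.5),(.4163,.1335,.1,5.5))
a=cam('top','t6');b=cam('scene','s6')
side('pics/c6.png',crop(a,125,155,95,105,4),crop(b,390,125,95,95,4))
```

```text
t 37.23 now [ 0.5883 -0.1117  0.192 ] [-1.7997e+02  1.2000e-01  5.1900e+00] F [-0.2  0.9 -0.5] op 0.0524
[-14.91 -25.98   1.75] [-0.001  0.002 -0.005] rows>= 5.0
[-14.89 -25.97   9.25] [-0.001  0.002 -0.005] rows>= 6.0
```

View pics/c6.png

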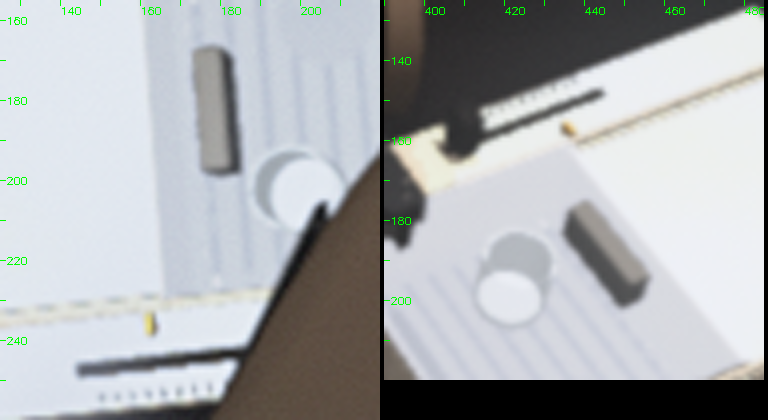

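Request:
apply_moves --series '[[0.1,[-4,-7,0],[0,0,0]],[0.1,[-7,-12,0],[0,0,0]],[0.1,[-10,-17,0],[0,0,0]],[0.1,[-13,-22,0],[0,0,0]],[0.1,[-14.9,-26,0],[0,0,0]],[0.1,[-14.9,-26,0],[0,0,0]],[0.1,[-14.9,-26,0],[0,0,0]],[0.1,[-14.9,-26,5],[0,0,0]],[0.1,[-14.9,-26,9.2],[0,0,0]],[0.1,[-14.9,-26,9.2],[0,0,0]],[-1,[-14.9,-26,9.2],[0,0,0]],[-1,[-14.9,-26,9.2],[0,0,0]],[-1,[-14.9,-26,9.2],[0,0,0]],[-1,[-14.9,-26,9.2],[0,0,0]],[-1,[-14.9,-26,9.2],[0,0,0]]]' --squeeze 15

```text
t: 39.2
ee_pos: [0.4168, 0.1366, 0.1023]
tool_rot: [180.0, -0.1, 5.4]
ft_force: [0.0, -1.2, 7.8]
opening: 0.0202
```

Run:
```python
from h import *
plan((.4083,.2161,.1,5.3))
```

```text
t 39.2 now [0.4168 0.1366 0.1023] [ 1.8e+02 -8.0e-02  5.4e+00] F [ 0.  -1.2  7.8] op 0.0202
[-0.1  -7.99  0.23] [ 0.    -0.001  0.002] rows>= 2.0
```

Request:
apply_moves --series '[[-1,[0,-1,0],[0,0,0]],[-1,[0,-2,0],[0,0,0]],[-1,[0,-3,0],[0,0,0]],[-1,[0,-4,0],[0,0,0]],[-1,[0,-5,0],[0,0,0]],[-1,[0,-6,0],[0,0,0]],[-1,[-0.1,-7,0],[0,0,0]],[-1,[-0.1,-8,0],[0,0,0]],[-1,[-0.1,-8,0],[0,0,0]],[-1,[-0.1,-8,0],[0,0,0]]]'

```text
t: 40.45
ee_pos: [0.4087, 0.2169, 0.1023]
tool_rot: [-179.9, -0.1, 5.4]
ft_force: [2.0, 2.2, 6.3]
opening: 0.02
```

Request:
apply_moves --series '[[0.1,[0,0,0],[0,0,0]],[0.1,[0,0,0],[0,0,0]],[0.1,[0,0,0],[0,0,0]],[0.1,[0,0,-5],[0,0,0]],[0.1,[0,0,-10],[0,0,0]],[0.1,[5,4,-10],[0,0,0]],[0.1,[10,10,-10],[0,0,0]],[0.1,[15,16,-10],[0,0,0]],[0.1,[18,22,-10],[0,0,0]],[0.1,[18,28,-10],[0,0,0]],[0.1,[16,34,-10],[0,0,0]],[0.1,[14,40,-10],[0,0,0]],[0.1,[12,46,-10],[0,0,0]],[0.1,[12,46,-10],[0,0,0]],[0.1,[12,46,-10],[0,0,0]]]'

```text
t: 42.32
ee_pos: [0.5698, -0.2325, 0.2012]
tool_rot: [-180.0, 0.0, 5.2]
ft_force: [0.2, -0.6, 0.0]
opening: 0.0525
```

Run:
```python
from h import *
plan()
a=cam('top','t7');b=cam('scene','s7')
side('pics/c7.png',crop(a,135,220,65,40,6),crop(b,405,130,60,50,6))
```

```text
t 42.33 now [ 0.5698 -0.2325  0.2012] [-1.7998e+02  3.0000e-02  5.1900e+00] F [ 0.2 -0.6  0. ] op 0.0525
```

View pics/c7.png

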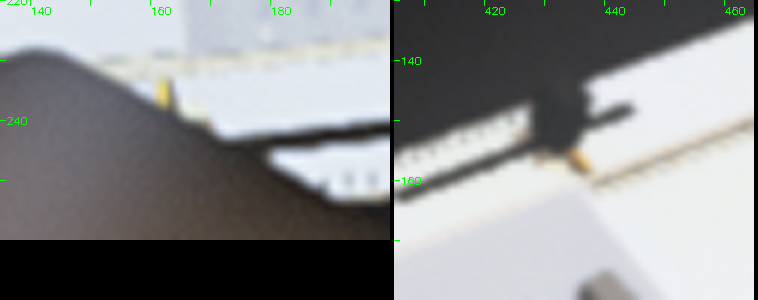

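Run:
```python
from h import *
plan((.24,.57,.21,65),(.5,.15,.21,35))
```

```text
t 42.42 now [ 0.5704 -0.2302  0.2014] [-1.7997e+02  2.0000e-02  5.3400e+00] F [0.7 0.2 0. ] op 0.0522
[-25.45 -82.75  -0.8 ] [-1.000e-03  0.000e+00 -1.041e+00] rows>= 14.0
[ -3.47 -38.51  -0.84] [-0.001  0.    -0.518] rows>= 7.0
```

Request:
apply_moves --series '[[0.1,[-0.5,-5,-0.8],[0,0,-0.06]],[0.1,[-1,-11,-0.8],[0,0,-0.13]],[0.1,[-1.5,-17,-0.8],[0,0,-0.2]],[0.1,[-2,-23,-0.8],[0,0,-0.28]],[0.1,[-2.5,-29,-0.8],[0,0,-0.36]],[0.1,[-3,-35,-0.8],[0,0,-0.44]],[0.1,[-4,-40,-0.8],[0,0,-0.52]],[0.1,[-6,-45,-0.8],[0,0,-0.6]],[0.1,[-8,-50,-0.8],[0,0,-0.68]],[0.1,[-11,-55,-0.8],[0,0,-0.76]],[0.1,[-14,-60,-0.8],[0,0,-0.84]],[0.1,[-17,-65,-0.8],[0,0,-0.92]],[0.1,[-20,-70,-0.8],[0,0,-1]],[0.1,[-22,-75,-0.8],[0,0,-1.04]],[0.1,[-24,-79,-0.8],[0,0,-1.04]],[0.1,[-25.4,-82.7,-0.8],[0,0,-1.04]],[0.1,[-25.4,-82.7,-0.8],[0,0,-1.04]],[0.1,[-25.4,-82.7,-0.8],[0,0,-1.04]],[0.1,[-25.4,-82.7,-0.8],[0,0,-1.04]]]'

```text
t: 44.8
ee_pos: [0.2403, 0.5684, 0.2098]
tool_rot: [180.0, 0.0, 64.9]
ft_force: [0.8, 0.6, -0.3]
opening: 0.0527
```

Run:
```python
from h import *
plan()
a=cam('top','t8');b=cam('scene','s8')
side('pics/c8.png',crop(a,140,220,50,40,8),crop(b,415,135,45,35,8))
```

```text
t 44.8 now [0.2403 0.5684 0.2098] [180.     0.    64.94] F [ 0.8  0.6 -0.3] op 0.0527
```

View pics/c8.png

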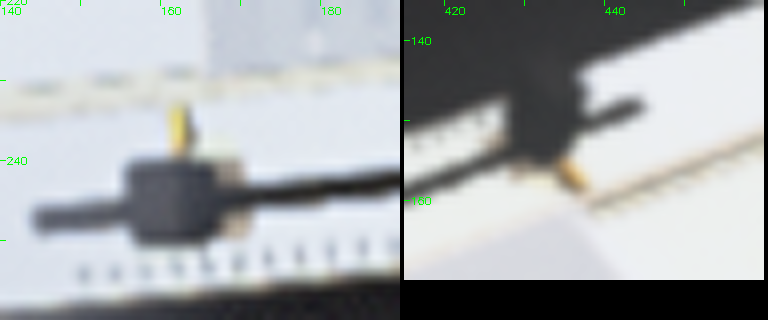

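Run:
```python
from h import *
a=load('t8');b=load('s8')
c=onz(a,(162.4,236),.093)
print('clip',c)
for th in(5.3,5.6):
    ey=np.array([-np.sin(np.radians(th)),np.cos(np.radians(th))])
    s=np.array([.4087,.2169]);
    for u in(159.5,159.9): print(th,'by tool',(s-c[:2])@ey,'by image',(onz(a,(u,245),.126)[:2]-c[:2])@ey)
# project box edges for check of the grip with the hypothesis s
for name,cen,hx,hy,z0,z1 in[('grip',(.4087,.2169),.014,.01,.086,.126),('clip',c[:2],.007,.003,.085,.093)]:
    P=[[*(np.array(cen)+sx*hx*EX+sy*hy*EY),z] for z in(z0,z1) for sx in(-1,1) for sy in(-1,1)]
    for d,n in((a,'top'),(b,'scene')): q=proj(d,P);print(name,n,q.min(0).round(1),q.max(0).round(1), 'topface',q[4:].mean(0).round(1))
```

```text
clip [0.43097131 0.21720675 0.093     ]
5.3 by tool 0.0017517741427354485 by image -0.0009779835505916781
5.3 by tool 0.0017517741427354485 by image -0.0019750689455353674
5.6 by tool 0.001868011696328296 by image -0.0008526830046962544
5.6 by tool 0.001868011696328296 by image -0.0018492114531466642
grip top [154.  238.4] [167.4 250.6] topface [158.4 244.4]
grip scene [426.8 140.2] [439.6 156.7] topface [434.4 144.1]
clip top [161.  233.2] [164.7 239. ] topface [162.4 236. ]
clip scene [433.2 154.4] [437.8 159.7] topface [435.7 156.2]
```

Run:
```python
from h import *
a=load('t8');b=load('s8')
side('pics/c9.png',crop(a,70,60,330,240,1),crop(b,350,130,170,145,2))
```

```text
(no output)
```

View pics/c9.png

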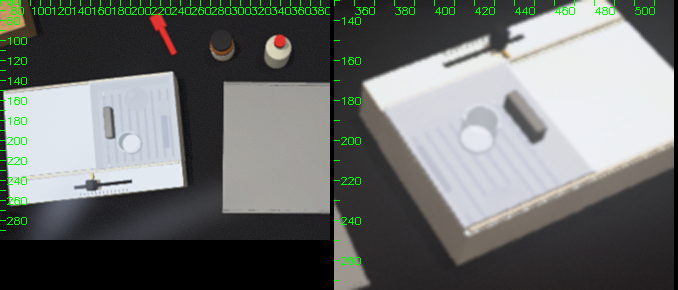

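Run:
```python
from h import *
a=load('t8');b=load('s8')
for d in(a,b): d['im']=np.clip((d['im'].astype(float)-120)*1.9,0,255).astype(np.uint8)
side('pics/c10.png',crop(a,158,125,95,110,4),crop(b,365,165,105,90,4))
print(proj(a,[[.6262,.146,.077],[.57,.045,.03]]),proj(b,[[.6262,.146,.077],[.57,.045,.03]]))
```

```text
[[192.78636362 161.65571282]
 [233.74520339 184.79929912]] [[444.70783155 213.63519145]
 [402.43213741 217.2120925 ]]
```

View pics/c10.png

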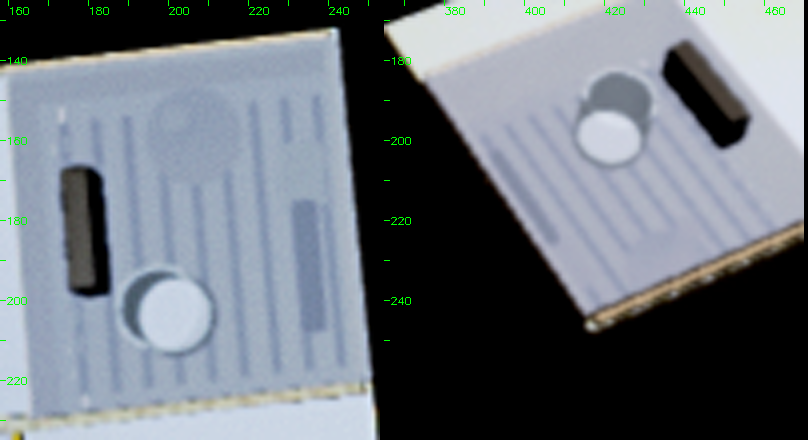

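```bash
python3 -c "
from h import *
order.finish_job()"
```

```text
the job is handed in; nothing more can be done
```

The job is done and handed in at about 45 s of the 210 s allowed.

- **What I did:** I slid the heat to its off stop and opened the cover to its stop. I then put in the three washed pieces that were there: the funnel, the beaker and the large black-handled spatula. I closed the cover to its stop and set the heat slider to the brass clip.
- **Pieces, cover and bystanders:** The last pictures show all three pieces inside the trough under the shut cover. The jar and bottle look to be standing where they were (judged by eye, not measured), and the arm is clear.
- **Heat slider:** My two measurements disagree slightly. The gripper's position puts the slider about 1.8 mm past the clip; the top picture puts it 1–2 mm short. Both are within the 5 mm allowed.
- **Heat off while the cover was open:** I know this from the force at the stop and from the pictures, not from a reading of the joint. When I gripped the slider again for the last setting, it was about 3 mm above where it had stopped. The cover was already shut by then.

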